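Clear the balance and check-weigh a carton

ROBOT

A 7-joint arm with a two-finger parallel gripper is mounted at the origin on the work surface. World frame = base frame: x ahead of the robot, y to its left, z up, the work surface at z = 0. Lengths are in m, angles in rad, forces in N, time in s.
With the tool pointing down it reaches from about 0.4 to 0.75 m from the base axis. Payload 19.5 kg.
Tool frame: the origin (TCP) lies at the very end of the fingers, on their centre line; the grasp point (between the pads) lies 19 mm behind it; z points along the fingers, y is the line along which they close (so a half turn about z gives the same grasp; the last joint's range is limited). The gripper opens to 85 mm and grips with 20 to 120 N. Pads are 22 mm wide; open, the fingers measure 114 mm over their backs; the gripper's body (76 mm by 85 mm) begins 54 mm behind the grasp point. The pads swing forward as they close: fully open they stand 13 mm farther back than shut.
Start: joints at [-1.255, 0.707, -0.028, 1.485, 0.022, 0.951, -0.075], TCP at [0.201, 0.539, 0.231] pointing down, gripper open.
Joint ranges: [-2.71, 2.71], [-0.32, 2.16], [-1.57, 1.52], [0, 2.45], [-1.46, 4.6], [0, 2.02], [-2.83, 2.83]. Speed limits (rad/s): [1.89, 1.89, 2.57, 2.57, 3.01, 3.01, 3.01].

INTERFACE

Orientations are given as a unit quaternion [x, y, z, w].
In Python, from plant import get_obs, get_image, manip gives the robot as it stands.
- The arm moves only by the tool jog_arm, never from a script. Its argument "plan" is a list of rows, each a list of 4 numbers: the shift along the tool's x, y, z each as a share of 0.2 m, from -1 to 1, then the turn about the tool's z as a share of pi rad, from -1 to 1. A call has 1 to 20 rows; each row is the pose to reach, as a shift and turn from the pose commanded when the call began, along the tool's axes at that moment, turning the shorter way round; what a row does not reach only later rows make up. A row lasts 1/8 s, in which the tool goes at most 62.5 mm and 10.7 degrees, less where a joint would pass 70% of its speed; a pose out of reach is approached as far as the arm can. A call with a number of a shift or a turn outside -1 to 1 is refused whole. A call with a gripper value outside its range is refused whole. "claw" is the finger opening in mm, from 0 to 85.4, set as the call begins (left out, the last holds). The fingers move at their own pace and stop on an object; "force" is the grip in N (left out, the last holds). Time passes only in rows, so rows that repeat a pose let the fingers close. It gives the time, the measured TCP pose, the force, the opening and the grip force at its end, in the units of the state.
- get_obs(): the state, without advancing time (a new reading comes with each control period).
- get_image(name): name is "side" or "top"; returns a dict with "pixels" (384x512x3 uint8, blue, green, red), "depth" (384x512 float32, m along the optical axis (not along the pixel's ray), 0 where there is no reading), "vertical_fov" (degrees; the focal length in pixels is half the picture's height over the tangent of half this angle, whatever the lens; pixels are square), "cx", "cy" (the principal point, pixels), "k1" (the pictures are not rectified: a ray, as slopes to the right and down, at radius r is drawn at 1 + k1 r^2 times it, then the intrinsics apply), "cam_to_world" (4x4, takes a point from camera to world coordinates). Camera axes: x right, y down, z forward; pixel columns grow to the right and rows downward; lengths in m; the calibration is good to about 2 mm. A picture is of the moment at which its call begins.
- manip.close_job(): hands the job in; it is judged then, once.
The state is a dict: "time_s": time; "qpos": joint angles; "qvel": joint speeds; "effort": joint torques, N m; "position": TCP position; "tcp_rot": TCP orientation; "contact_force": force on the tool from outside, world axes, zero at the start; "moment": the same for the moment, N m; "grip_width": finger opening in m; "grip_force": force on a finger pad.
Only numpy, scipy, OpenCV 4.12 (cv2) and the standard library are available. Lean on these libraries where they do the work, as an engineer would, in place of code of your own. Each camera call takes 0.05 s, during which the arm holds its last target. There are 200 camera calls.

TASK

Somebody left the roll of packing tape on the weights pan of the packing-table balance: first move it off and set it down flat in the grey tray. Then weigh the carton that stands on the other pan by setting steel weights upright on the weights pan until the beam floats level, with the unneeded weight still standing on its board. Set things down rather than drop them, and leave the cartons and everything else on the table where they are.

Things in the scene. Friction and masses are not known exactly. Their poses are not given: they have to be found in the camera images.
- balance: Fixed grey base, 130 x 200 x 18 mm, of an equal-arm balance; position and yaw vary. Steel beam along its y, pivot 80 mm above the table; goods pan 140 mm to +y, weights pan 140 mm to -y. Over the pivot an upright white dial (90 mm wide along y, top 193 mm above the table); the beam's dark needle points to its long middle mark when level. Origin: on the table under the pivot.
- beam (a joint): Tilt of the beam, rad: 0 = level, positive = weights pan low, negative = goods pan low; stops at -0.25 and 0.25. It tilts in proportion to the difference in load, 0.06 rad for every 100 g, and settles within about a second.
- weights_pan_floor (a point): Centre of the inner floor of the weights pan, a round steel dish that always stays horizontal: 134 mm inside, 140 mm outside diameter, rim 6 mm above the floor. 120 mm above the table when level; moves with the beam (35 mm up or down at most), sinking 8.4 mm per 100 g of load. Where on the pan a load stands makes no difference.
- goods_pan_floor (a point): The same point of the goods pan, the like dish at the other end, on which one carton stands.
- tape_roll: Roll of brown packing tape lying flat, left on the weights pan: a ring 100 mm outside, 76 mm inside diameter (12 mm wall), 48 mm tall, about 225 g. Loose. Origin: centre of the underside, z up.
- tray: Low grey plastic tray, 170 x 170 x 28 mm, walls and floor 5 mm thick, fixed to the table; position and yaw vary, and it may be to the right or the left. Origin: centre of the underside.
- board: Plywood board 90 x 240 x 12 mm (its x, y, z), fixed to the table, on which the three weights stand in a row along its y about 70 mm apart; position and yaw vary, and it may be to the left or the right. Origin: centre of the underside; its top is 12 mm above that.
- small_weight: Polished steel scale weight of 50 g: upright cylinder 18 mm in diameter and 26 mm tall with a small knob on top (knob 14 mm in diameter, 8 mm tall, on a short 8 mm neck; 40 mm tall in all). Loose, standing on the plywood board in any order. Origin: centre of the underside, z up.
- middle_weight: Polished steel scale weight of 100 g: upright cylinder 24 mm in diameter and 30 mm tall with a small knob on top (knob 14 mm in diameter, 8 mm tall, on a short 8 mm neck; 44 mm tall in all). Loose, standing on the plywood board in any order. Origin: centre of the underside, z up.
- large_weight: Polished steel scale weight of 200 g: upright cylinder 30 mm in diameter and 36 mm tall with a small knob on top (knob 14 mm in diameter, 8 mm tall, on a short 8 mm neck; 50 mm tall in all). Loose, standing on the plywood board in any order. Origin: centre of the underside, z up.
- carton_a: Sealed brown cardboard carton, 90 x 70 x 60 mm (its x, y, z), with a strip of brown tape across. Three cartons look alike but differ in weight (150 to 300 g); one of them, a different one each time, stands on the goods pan and the other two wait on the riser. Loose, to be left alone. Origin: centre of the underside.
- carton_b: Sealed brown cardboard carton, 90 x 70 x 60 mm (its x, y, z), with a strip of brown tape across. Three cartons look alike but differ in weight (150 to 300 g); one of them, a different one each time, stands on the goods pan and the other two wait on the riser. Loose, to be left alone. Origin: centre of the underside.
- carton_c: Sealed brown cardboard carton, 90 x 70 x 60 mm (its x, y, z), with a strip of brown tape across. Three cartons look alike but differ in weight (150 to 300 g); one of them, a different one each time, stands on the goods pan and the other two wait on the riser. Loose, to be left alone. Origin: centre of the underside.
- riser: Plywood bench riser, 130 x 270 mm (x, y), 120 mm tall, fixed, at the left; two cartons wait on it. Origin: on the table under its centre.
- cleaner_bottle: White plastic bottle, 60 mm in diameter, 190 mm tall, loose, not part of the job. Origin: centre of the underside.
- bead_jar: Glass jar with a black cap, 56 mm in diameter, 75 mm tall, loose, standing near the middle of the table, not part of the job. Origin: centre of the underside.
- brush: Flat paint brush lying down, 200 mm long, 42 mm wide, 20 mm tall, loose, not part of the job. Origin: underside at mid-length, its length along its x, bristles at +x.
- stapler: Black desk stapler, 130 x 36 x 52 mm, loose, not part of the job. Origin: centre of the underside.
Mind the look-alikes: they are no part of the job. Leave any green or red look-alike of the tape_roll alone. Leave any red look-alike of the middle_weight alone.

How it is judged:
By the outcome, as a careful person would: the job done as asked, in the order asked, and still so for the second after the job is handed in, with the robot touching nothing.
It also fails if it takes over 72 s, if anything falls off the work surface, if the arm or the gripper's body presses on something with over 40 N, if the wrist force passes 120 N, or if a joint passes its speed limit or range.

## Working session

There is one attempt and no reset: what is moved stays moved. The work goes in short steps, Python scripts to look and compute and a tool call to move; the robot and the scene stay as the last step left them, time stands still between calls to the robot, and variables do not carry over. Pictures are saved under pics/ and viewed, at most 10 in all, crops included, and the job is handed in when it is done.

Besides the shell and the picture viewer there is one more tool, called after "Emit:" as name([rows], argument=value, ...), one row to a line, values as JSON. jog_arm: Moves the arm, as the interface text tells. Shift numbers are shares of 0.2 m and turn numbers shares of pi rad, none past 1 either way. Its arguments: {"type":"object","properties":{"plan":{"type":"array","items":{"type":"array","items":{"type":"number"}}},"claw":{"type":"number"},"force":{"type":"number"}},"required":["plan"]}

```bash
mkdir -p pics
cat > h.py <<'E'
import numpy as np, cv2
from plant import get_obs, get_image, manip
def pts(im):
    "world point per pixel from depth"
    h,w=im["depth"].shape; f=h/2/np.tan(np.radians(im["vertical_fov"])/2)
    u,v=np.meshgrid(np.arange(w),np.arange(h))
    K=np.array([[f,0,im["cx"]],[0,f,im["cy"]],[0,0,1.]])
    # undistort: x_d = x(1+k1 r^2)
    n=cv2.undistortPoints(np.stack([u,v],-1).reshape(-1,1,2).astype(np.float64),K,np.array([im["k1"],0,0,0.])).reshape(h,w,2)
    R=np.array(im["cam_to_world"]); d=np.dstack([n,np.ones((h,w))])@R[:3,:3].T
    return R[:3,3]+d*im["depth"][...,None], d, R[:3,3]
def onplane(d,o,u,v,z):
    r=d[int(round(v)),int(round(u))]; return o+r*(z-o[2])/r[2]
E
python3 - <<'E'
from h import *
import pickle
o=get_obs(); print({k:np.round(v,3) for k,v in o.items()})
ims={}
for n in("side","top"):
    im=get_image(n); ims[n]=im; print(n,im["vertical_fov"],im["k1"],np.round(im["cam_to_world"],3).tolist())
    cv2.imwrite(f"pics/{n}0.png",cv2.resize(im["pixels"],None,fx=1.5,fy=1.5))
pickle.dump(ims,open("i0.pkl","wb"))
E
```

```text
{'time_s': np.float64(0.0), 'qpos': array([-1.255,  0.707, -0.028,  1.485,  0.022,  0.951, -0.075]), 'qvel': array([-0.   , -0.   , -0.   ,  0.   ,  0.001,  0.   ,  0.002]), 'effort': array([-1.0000e-03, -8.8320e+01,  1.2350e+00, -2.3617e+01,  1.7000e-02,
        7.0000e-03, -0.0000e+00]), 'position': array([0.201, 0.538, 0.231]), 'tcp_rot': array([ 0.178,  0.984, -0.001, -0.   ]), 'contact_force': array([-0.397,  0.61 ,  0.487]), 'moment': array([0.058, 0.027, 0.007]), 'grip_force': np.float64(0.0), 'grip_width': np.float64(0.085)}
side 43.129736539985814 0.043478687253334626 [[0.926, -0.293, 0.237, 0.154], [-0.376, -0.687, 0.621, -0.827], [-0.019, -0.665, -0.747, 1.149], [0.0, 0.0, 0.0, 1.0]]
top 53.05156217933349 -0.01326865621719252 [[-0.022, -0.995, 0.102, 0.372], [-1.0, 0.022, 0.001, 0.064], [-0.003, -0.102, -0.995, 1.467], [0.0, 0.0, 0.0, 1.0]]
```

View pics/top0.png

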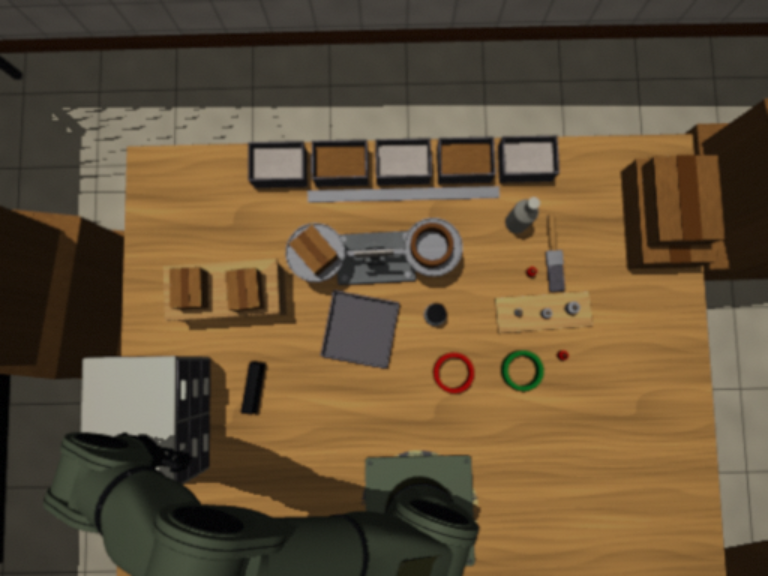

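View pics/side0.png

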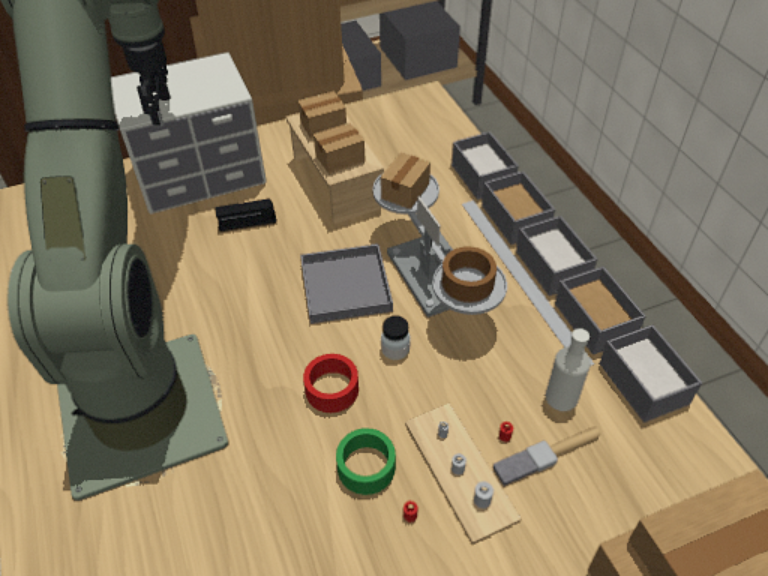

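The brown ring on the pan, at (288,163) in unscaled top pixels, is the tape roll. The red ring (303,249) and green ring (348,247) are look-alikes. The steel weights stand on the board at about (345,209), (364,209) and (382,205). The red ones at (354,181) and (375,237) are look-alikes.

Run:
```python
from h import *
import pickle
from scipy.spatial.transform import Rotation as Ro
ims=pickle.load(open("i0.pkl","rb")); im=ims["top"]; P,d,o=pts(im); px=im["pixels"]; hsv=cv2.cvtColor(px,cv2.COLOR_BGR2HSV)
print(Ro.from_quat(get_obs()["tcp_rot"]).as_matrix().round(3).tolist())
Z=P[...,2]
def blob(m,u0,u1,v0,v1):
    k=np.zeros(Z.shape,bool);k[v0:v1,u0:u1]=True;return m&k
# tape roll: points high
m=blob(Z>.14,265,315,140,190)
q=P[m]; top=np.median(q[:,2]); print("ring top z",top,"n",len(q))
c,r=cv2.minEnclosingCircle(q[np.abs(q[:,2]-top)<.006][:,:2].astype(np.float32)); print("ring c,r",c,r)
m=blob((Z>.09)&(Z<.14),265,315,140,190);q=P[m];print("pan z pct",np.percentile(q[:,2],[5,25,50,75,95]).round(4))
m=blob((Z>.09),265,312,140,190);c,r=cv2.minEnclosingCircle(P[m][:,:2].astype(np.float32));print("pan all",c,r)
q=P[blob(Z>.13,190,232,145,190)];print("goods carton top",np.median(q[:,2]),q.mean(0))
# tray
m=blob((Z>.012)&(hsv[...,1]<80),205,275,185,250);q=P[m]
rc=cv2.minAreaRect((q[:,:2]*1000).astype(np.float32));print("tray mm",rc)
# board
m=blob((Z>.006)&(Z<.018),325,400,190,226);print("board",cv2.minAreaRect((P[m][:,:2]*1000).astype(np.float32)))
m=blob(Z>.025,325,400,190,226);n,l,s,ce=cv2.connectedComponentsWithStats(m.astype(np.uint8))
for i in range(1,n):
    if s[i,4]>3:
        q=P[l==i];zt=np.percentile(q[:,2],90);print("w",ce[i].round(1),s[i,4],"ztop",zt.round(4),q.mean(0).round(4),"knob",q[q[:,2]>zt-.006].mean(0).round(4))
m=blob((Z>.03),275,305,190,225);print("jar",P[m].mean(0),P[m].max(0))
print("bottle",P[blob(Z>.03,335,362,128,158)].mean(0))
a=cv2.resize(px[130:260,190:410],(770,455),interpolation=cv2.INTER_CUBIC)
cv2.imwrite("pics/crop1.png",a)
```

```text
[[-0.937, 0.35, -0.0], [0.35, 0.937, -0.001], [-0.0, -0.001, -1.0]]
ring top z 0.16001816267736402 n 338
ring c,r (0.6358232498168945, -0.041161902248859406) 0.05069047212600708
pan z pct [0.1088 0.1117 0.1137 0.1168 0.1243]
pan all (0.5386970043182373, 1.134723424911499e-05) 0.17846468091011047
goods carton top 0.183621510127024 [0.61994002 0.22718082 0.19446903]
tray mm ((467.3404846191406, 129.7362518310547), (247.45120239257812, 223.71829223632812), 88.83283233642578)
board ((488.88629150390625, -325.02215576171875), (268.3019104003906, 126.8418960571289), 85.90980529785156)
w [381.  204.4] 60 ztop 0.053 [ 0.4887 -0.3829  0.0686] knob [ 0.4879 -0.3692  0.1218]
w [345.9 207.1] 18 ztop 0.0415 [ 0.4841 -0.2615  0.0375] knob [ 0.4854 -0.2611  0.0394]
w [364. 208.] 32 ztop 0.0475 [ 0.4753 -0.3159  0.0849] knob [ 0.4723 -0.3025  0.1403]
jar [ 0.47811139 -0.04922326  0.08996113] [0.50768247 0.06405592 1.46745168]
bottle [ 0.70371787 -0.25726056  0.14391676]
```

View pics/crop1.png

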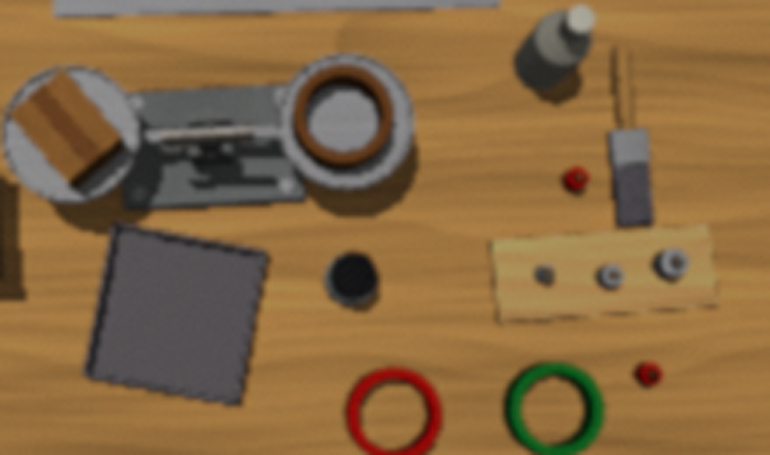

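The crop confirms it: the brown ring on the right-hand pan at crop (343,117) is the tape roll, and the steel weights are at crop (544,274), (610,276) and (672,264). Pan heights (112 and 124 mm) suggest about 150 g. I'll refine the positions next, dropping the depth holes.

Run:
```python
from h import *
import pickle
ims=pickle.load(open("i0.pkl","rb"))
for n,boxes in dict(top=dict(ring=(265,315,140,190),tray=(205,275,185,252),board=(325,400,190,226),jar=(275,305,190,225),bottle=(335,362,128,160)),
                    side=dict(ring=(285,340,158,208),board=(265,350,265,365),jar=(250,280,205,245))).items():
    im=ims[n];P,d,o=pts(im);Z=np.where((im["depth"]>0),P[...,2],-1);hsv=cv2.cvtColor(im["pixels"],cv2.COLOR_BGR2HSV);S=hsv[...,1]
    def M(name,m):
        u0,u1,v0,v1=boxes[name];k=np.zeros(Z.shape,bool);k[v0:v1,u0:u1]=True;return m&k
    print("==",n)
    q=P[M("ring",(S>100)&(Z>.135)&(Z<.2))];zt=np.percentile(q[:,2],80);e=q[abs(q[:,2]-zt)<.005]
    print("ring",zt.round(4),cv2.minEnclosingCircle(e[:,:2].astype(np.float32)))
    q=P[M("ring",(S<70)&(Z>.1)&(Z<.135))];c,r=cv2.minEnclosingCircle(q[:,:2].astype(np.float32));print("pan",c,r,np.median(q[np.linalg.norm(q[:,:2]-e[:,:2].mean(0),axis=1)<.03][:,2]))
    if n=="top":
        m=M("tray",(S<70)&(Z>-.02)&(Z<.05)).astype(np.uint8);k,l,s,_=cv2.connectedComponentsWithStats(m);i=1+s[1:,4].argmax();q=P[l==i]
        print("tray",cv2.minAreaRect((q[:,:2]*1000).astype(np.float32)),np.median(q[:,2]))
        q=P[M("bottle",(Z>.02)&(Z<.25))];print("bottle",q.min(0),q.max(0))
    m=M("board",(Z>.026)&(Z<.09)&(S<90)).astype(np.uint8);k,l,s,ce=cv2.connectedComponentsWithStats(m)
    for i in range(1,k):
        if s[i,4]<5: continue
        q=P[l==i];zt=np.percentile(q[:,2],95);vv,uu=np.where(l==i);t=abs(q[:,2]-zt)<.005
        c=onplane(d,o,uu[t].mean(),vv[t].mean(),zt)
        print("w",ce[i].round(1),s[i,4],"zt",zt.round(4),"mid",((q[:,:2].min(0)+q[:,:2].max(0))/2).round(4),"top",c.round(4),q[t].mean(0).round(4))
    q=P[M("jar",(Z>.03)&(Z<.1))];print("jar",q.min(0).round(3),q.max(0).round(3))
```

```text
== top
ring 0.1623 ((0.633939266204834, -0.03900698944926262), 0.048440974205732346)
pan (0.636241614818573, -0.04584714397788048) 0.06949876248836517 0.11318218472544384
tray ((448.7776794433594, 135.80343627929688), (166.72836303710938, 166.6219024658203), 78.05252838134766) 0.0037402459680295763
bottle [ 0.68853299 -0.29794851  0.02000107] [ 0.74831544 -0.24185703  0.19414407]
w [381.2 204.4] 55 zt 0.0538 mid [ 0.4902 -0.3916] top [ 0.4912 -0.3915  0.0538] [ 0.4916 -0.3921  0.0522]
w [345.2 207.4] 11 zt 0.0441 mid [ 0.4843 -0.2592] top [ 0.4875 -0.2604  0.0441] [ 0.4858 -0.2599  0.0419]
w [364.  208.2] 30 zt 0.0513 mid [ 0.4789 -0.3296] top [ 0.4779 -0.3286  0.0513] [ 0.4791 -0.3272  0.0524]
jar [ 0.455 -0.078  0.03 ] [ 0.508 -0.026  0.082]
== side
ring 0.1615 ((0.6340033411979675, -0.03970826789736748), 0.05286185443401337)
pan (0.6293671131134033, -0.011396978050470352) 0.10623431950807571 0.11358754210753597
w [295.  284.8] 46 zt 0.0475 mid [ 0.483 -0.26 ] top [ 0.4813 -0.2625  0.0475] [ 0.4806 -0.2622  0.0458]
w [305.2 307.7] 87 zt 0.0506 mid [ 0.4778 -0.3294] top [ 0.4775 -0.3327  0.0506] [ 0.4767 -0.3326  0.0491]
w [321.5 328.2] 159 zt 0.0533 mid [ 0.4896 -0.3949] top [ 0.4886 -0.3953  0.0533] [ 0.4897 -0.394   0.0503]
jar [ 0.453 -0.081  0.03 ] [ 0.508 -0.027  0.078]
```

Emit:
jog_arm([
  [-0.25,-0.145,-0.15,0.055],
  [-0.5,-0.29,-0.15,0.11],
  [-0.75,-0.43,-0.15,0.165],
  [-1,-0.576,-0.15,0.22],
  [-1,-0.576,-0.15,0.275],
  [-1,-0.576,-0.15,0.33],
  [-1,-0.576,-0.15,0.386],
  [-1,-0.576,-0.15,0.386],
], claw=45, force=40)

```text
time_s: 1.1
position: [0.3481, 0.3607, 0.2611]
tcp_rot: [0.707, 0.708, -0.0, 0.0]
contact_force: [0.0, 1.0, 0.3]
grip_width: 0.0449
grip_force: 0.0
```

```bash
cat >> h.py <<'E'
from scipy.spatial.transform import Rotation as Ro
def need(x,y,z,yaw=0.):
    "shares to bring TCP to x,y,z with tool y at angle yaw (deg) in world"
    o=get_obs();R=Ro.from_quat(o["tcp_rot"]).as_matrix();s=R.T@(np.array([x,y,z])-o["position"])/.2
    a=np.degrees(np.arctan2(R[1,1],R[0,1])); t=-((yaw-a+90)%180-90)/180
    print("t",round(float(o["time_s"]),2),"pos",o["position"].round(4),"yaw",a.round(1),"need",s.round(3),"turn",round(t,3),"q7",o["qpos"][6].round(2))
E
python3 -c "
from h import *
need(.678,-.039,.25)"
```

```text
t 1.1 pos [0.3481 0.3607 0.2611] yaw 0.1 need [-2.001  1.646  0.056] turn 0.0 q7 -0.64
```

Emit:
jog_arm([
  [-0.25,0.2,0,0],
  [-0.5,0.4,0,0],
  [-0.75,0.6,0,0],
  [-1,0.82,0,0],
])

```text
time_s: 1.6
position: [0.5077, 0.1655, 0.2614]
tcp_rot: [0.705, 0.709, 0.0, -0.0]
contact_force: [0.1, 1.5, 0.0]
grip_width: 0.0449
grip_force: 0.0
```

Emit:
jog_arm([
  [-0.25,0.2,0,0],
  [-0.5,0.4,0,0],
  [-0.75,0.6,0,0],
  [-1,0.826,0,0],
  [-1,0.826,0.15,0],
  [-1,0.826,0.3,0],
  [-1,0.826,0.3,0],
])

```text
time_s: 2.48
position: [0.6711, -0.0328, 0.1996]
tcp_rot: [0.706, 0.708, -0.001, -0.001]
contact_force: [0.2, 0.2, 1.4]
grip_width: 0.0449
grip_force: 0.0
```

Run:
```python
from h import *
need(.678,-.039,.130)
im=get_image("side"); cv2.imwrite("pics/s2.png",cv2.resize(im["pixels"][100:260,220:400],None,fx=3.5,fy=3.5))
```

```text
t 2.48 pos [ 0.6711 -0.0328  0.1996] yaw 0.2 need [-0.031  0.036  0.348] turn 0.001 q7 0.14
```

View pics/s2.png

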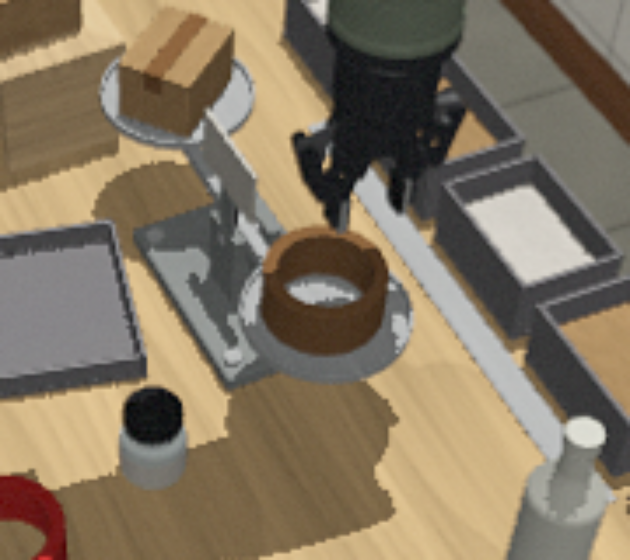

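The crop shows the fingers astride the ring's far wall, at about (365,200), with the body clear of the dial. I'll align and go down.

Emit:
jog_arm([
  [-0.03,0.036,0,0],
  [-0.03,0.036,0.1,0],
  [-0.03,0.036,0.2,0],
  [-0.03,0.036,0.29,0],
  [-0.03,0.036,0.348,0],
  [-0.03,0.036,0.348,0],
  [-0.03,0.036,0.348,0],
])

```text
time_s: 3.4
position: [0.6796, -0.0388, 0.1328]
tcp_rot: [0.707, 0.707, 0.0, 0.001]
contact_force: [-1.2, 0.9, 0.8]
grip_width: 0.045
grip_force: 0.0
```

```bash
python3 -c "
from h import *
need(.678,-.039,.130)"
```

```text
t 3.4 pos [ 0.6796 -0.0388  0.1328] yaw 0.0 need [-0.001 -0.008  0.014] turn 0.0 q7 0.16
```

Closing, lifting slowly, then raising clear.

Emit:
jog_arm([
  [0,-0.008,0,0],
  [0,-0.008,0,0],
  [0,-0.008,0,0],
  [0,-0.008,0,0],
  [0,-0.008,0,0],
  [0,-0.008,0,0],
], claw=0, force=60)

```text
time_s: 4.15
position: [0.6776, -0.0387, 0.1317]
tcp_rot: [0.707, 0.707, -0.0, 0.0]
contact_force: [1.1, -0.2, -0.4]
grip_width: 0.0109
grip_force: 55.7
```

Emit:
jog_arm([
  [0,0,-0.05,0],
  [0,0,-0.1,0],
  [0,0,-0.15,0],
  [0,0,-0.2,0],
  [0,0,-0.3,0],
  [0,0,-0.4,0],
  [0,0,-0.5,0],
  [0,0,-0.6,0],
  [0,0,-0.6,0],
])

```text
time_s: 5.28
position: [0.678, -0.0389, 0.2531]
tcp_rot: [0.707, 0.707, 0.001, 0.001]
contact_force: [-0.1, -0.6, -2.7]
grip_width: 0.0108
grip_force: 55.9
```

Run:
```python
from h import *
need(.449+.044,.136,.2)
im=get_image("side"); cv2.imwrite("pics/s3.png",cv2.resize(im["pixels"][80:260,200:400],None,fx=3,fy=3))
```

```text
t 5.28 pos [ 0.678  -0.0389  0.2531] yaw 0.0 need [ 0.875 -0.925  0.263] turn 0.0 q7 0.13
```

View pics/s3.png

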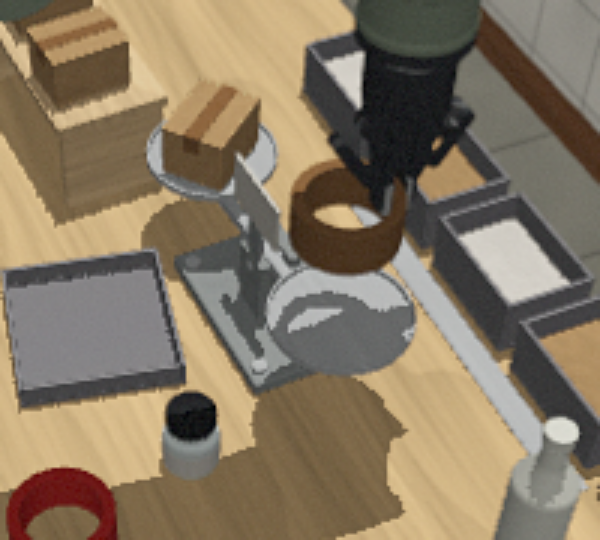

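The picture shows the ring held level at (350,215) and the pan empty. I'll carry it over the tray.

Emit:
jog_arm([
  [0.1,-0.1,0,0],
  [0.24,-0.25,0,0],
  [0.38,-0.4,0,0],
  [0.52,-0.55,0,0],
  [0.66,-0.7,0,0],
  [0.8,-0.85,0,0],
  [0.875,-0.925,0,0],
  [0.875,-0.925,0,0],
  [0.875,-0.925,0,0],
  [0.875,-0.925,0.2,0],
  [0.875,-0.925,0.4,0],
  [0.875,-0.925,0.6,0],
  [0.875,-0.925,0.8,0],
  [0.875,-0.925,0.95,0],
  [0.875,-0.925,0.95,0],
  [0.875,-0.925,0.95,0],
])

```text
time_s: 7.32
position: [0.4931, 0.1358, 0.0626]
tcp_rot: [0.707, 0.707, 0.0, 0.0]
contact_force: [0.1, 0.7, -1.7]
grip_width: 0.0109
grip_force: 56.9
```

Run:
```python
from h import *
import pickle
need(.493,.136,.0235)
im={n:get_image(n) for n in("top","side")}; pickle.dump(im,open("i1.pkl","wb"))
for n,b in (("top",(260,320,135,195)),("side",(275,345,150,225))):
    P,d,o=pts(im[n]);S=cv2.cvtColor(im[n]["pixels"],cv2.COLOR_BGR2HSV)[...,1];Z=np.where(im[n]["depth"]>0,P[...,2],-1)
    m=np.zeros(Z.shape,bool);u0,u1,v0,v1=b;m[v0:v1,u0:u1]=1
    q=P[m&(Z>.115)&(Z<.155)&(np.hypot(P[...,0]-.635,P[...,1]+.043)<.09)];c,r=cv2.minEnclosingCircle(q[:,:2].astype(np.float32))
    print(n,"pan",c,r,"floor",np.median(q[np.hypot(q[:,0]-.635,q[:,1]+.043)<.05][:,2]))
P,d,o=pts(im["top"]);Z=np.where(im["top"]["depth"]>0,P[...,2],-1)
q=P[185:255,200:280][(Z[185:255,200:280]>.05)&(Z[185:255,200:280]<.1)&(cv2.cvtColor(im["top"]["pixels"],cv2.COLOR_BGR2HSV)[185:255,200:280,1]>100)]
if len(q)>10: print("ring",cv2.minEnclosingCircle(q[:,:2].astype(np.float32)),q[:,2].min(),q[:,2].max())
```

```text
t 7.33 pos [0.4931 0.1358 0.0626] yaw -0.0 need [ 0.001 -0.001  0.195] turn -0.0 q7 -0.05
top pan (0.637328028678894, -0.04630536958575249) 0.07018744945526123 floor 0.13063712718071008
side pan (0.6356779336929321, -0.04403999447822571) 0.07322163134813309 floor 0.13139335224716797
```

The empty pan rose to about 131 mm, so the carton is about 150 g and needs the 50 and 100 g weights. Lowering the ring.

Emit:
jog_arm([
  [0,0,0.07,0],
  [0,0,0.13,0],
  [0,0,0.16,0],
  [0,0,0.175,0],
  [0,0,0.185,0],
  [0,0,0.19,0],
  [0,0,0.195,0],
  [0,0,0.195,0],
])

```text
time_s: 8.43
position: [0.4926, 0.1362, 0.0232]
tcp_rot: [0.707, 0.707, 0.0, 0.0]
contact_force: [-1.5, -0.9, 8.0]
grip_width: 0.011
grip_force: 57.8
```

Run:
```python
from h import *
need(.493,.136,.0235); print(get_obs()["contact_force"],get_obs()["moment"])
im=get_image("side"); cv2.imwrite("pics/s4.png",cv2.resize(im["pixels"][130:240,180:300],None,fx=5,fy=5))
```

```text
t 8.43 pos [0.4926 0.1362 0.0232] yaw 0.0 need [-0.001  0.002 -0.001] turn 0.0 q7 -0.04
[-1.45878933 -0.88500771  7.95876773] [-0.04162246  0.34042461 -0.00819342]
```

View pics/s4.png

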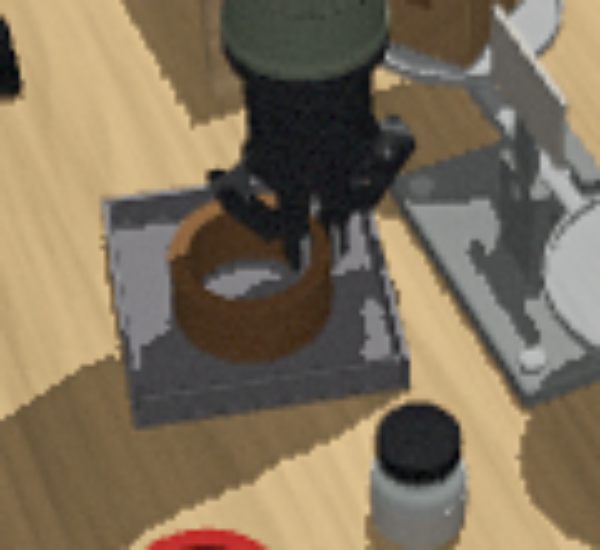

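The ring stands flat inside the tray at (250,280), with 8 N of contact. Releasing, rising and heading for the board.

Emit:
jog_arm([
  [0,0,0,0],
  [0,0,0,0],
  [0,0,0,0],
  [0,0,-0.1,0],
  [0,0,-0.25,0],
  [0,0,-0.5,0],
  [0,0,-0.75,0],
  [0,0,-0.95,0],
  [0,0,-0.95,0],
], claw=26)

```text
time_s: 9.6
position: [0.4933, 0.1365, 0.2151]
tcp_rot: [0.707, 0.707, 0.002, 0.001]
contact_force: [0.4, 0.1, -1.1]
grip_width: 0.026
grip_force: 0.0
```

Emit:
jog_arm([
  [-0.2,0,0,0],
  [-0.4,0,0,0],
  [-0.7,0,0,0],
  [-1,0,0,0],
])

```text
time_s: 10.1
position: [0.4921, -0.0654, 0.212]
tcp_rot: [0.707, 0.707, -0.0, -0.0]
contact_force: [0.9, 0.1, -0.3]
grip_width: 0.0259
grip_force: 0.0
```

Emit:
jog_arm([
  [-0.3,0,0,0],
  [-0.6,0,0,0],
  [-0.8,0,0.2,0],
  [-1,0,0.3,0],
  [-1,0,0.3,0],
  [-1,0,0.3,0],
], claw=45)

```text
time_s: 10.85
position: [0.4925, -0.2632, 0.1523]
tcp_rot: [0.707, 0.707, 0.0, -0.001]
contact_force: [0.7, 0.3, -0.4]
grip_width: 0.0451
grip_force: 0.0
```

Run:
```python
from h import *
need(.478,-.3295,.1)
im=get_image("top");P,d,o=pts(im);Z=np.where(im["depth"]>0,P[...,2],-1);S=cv2.cvtColor(im["pixels"],cv2.COLOR_BGR2HSV)[...,1]
m=np.zeros(Z.shape,bool);m[185:255,200:280]=1
q=P[m&(Z>.04)&(Z<.07)&(S>100)];print("ring",cv2.minEnclosingCircle(q[:,:2].astype(np.float32)),np.percentile(q[:,2],[10,50,90]))
```

```text
t 10.85 pos [ 0.4925 -0.2632  0.1523] yaw 0.0 need [-0.332 -0.073  0.261] turn 0.0 q7 0.58
ring ((0.4485948979854584, 0.13348303735256195), 0.04978877305984497) [0.04698819 0.05111608 0.05471979]
```

The ring lies flat and centred in the tray (centre 0.449, 0.133; top about 51 mm). Now the middle weight.

Emit:
jog_arm([
  [-0.15,-0.03,0.1,0],
  [-0.332,-0.073,0.2,0],
  [-0.332,-0.073,0.26,0],
  [-0.332,-0.073,0.26,0],
  [-0.332,-0.073,0.4,0],
  [-0.332,-0.073,0.5,0],
  [-0.332,-0.073,0.6,0],
  [-0.332,-0.073,0.66,0],
  [-0.332,-0.073,0.675,0],
  [-0.332,-0.073,0.675,0],
])

```text
time_s: 12.15
position: [0.4784, -0.3301, 0.0183]
tcp_rot: [0.707, 0.707, 0.0, 0.0]
contact_force: [0.2, -0.6, 0.2]
grip_width: 0.0449
grip_force: 0.0
```

Run:
```python
from h import *
need(.478,-.3295,.017)
im=get_image("side"); cv2.imwrite("pics/s5.png",cv2.resize(im["pixels"][250:370,240:380],None,fx=5,fy=5))
```

```text
t 12.15 pos [ 0.4784 -0.3301  0.0183] yaw 0.0 need [ 0.003 -0.002  0.007] turn 0.0 q7 0.7
```

View pics/s5.png

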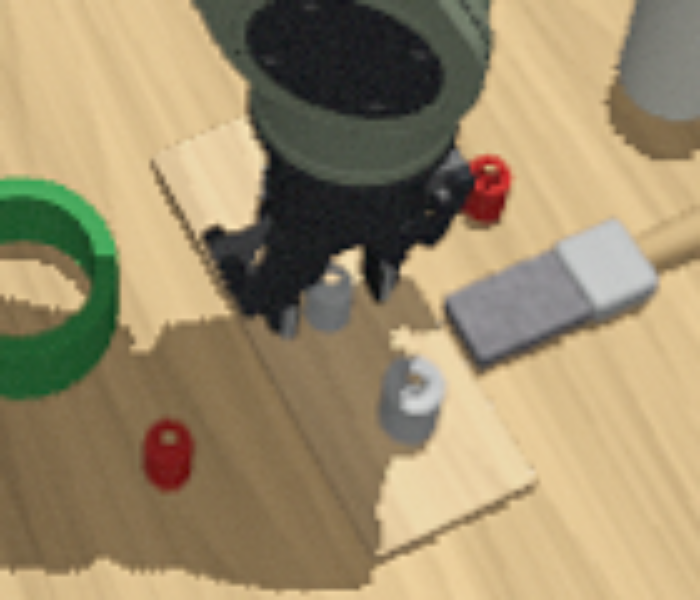

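The middle weight, at (328,297), stands between the fingers. Closing and lifting.

Emit:
jog_arm([
  [0,0,0,0],
  [0,0,0,0],
  [0,0,0,0],
  [0,0,0,0],
  [0,0,0,0],
], claw=0, force=40)

```text
time_s: 12.82
position: [0.4782, -0.3304, 0.0184]
tcp_rot: [0.707, 0.707, 0.0, 0.0]
contact_force: [-0.9, 0.7, 8.1]
grip_width: 0.0228
grip_force: 38.8
```

Emit:
jog_arm([
  [0,0,-0.1,0],
  [0,0,-0.25,0],
  [0,0,-0.5,0],
  [0,0,-0.75,0],
  [0,0,-1,0],
  [0,0,-1,0],
])

```text
time_s: 13.58
position: [0.4788, -0.3309, 0.2223]
tcp_rot: [0.707, 0.707, 0.001, 0.003]
contact_force: [-0.2, 0.3, -2.1]
grip_width: 0.0226
grip_force: 39.5
```

Run:
```python
from h import *
need(.636,-.020,.2)
```

```text
t 13.57 pos [ 0.4788 -0.3309  0.2223] yaw 0.0 need [1.555 0.785 0.11 ] turn 0.0 q7 0.66
```

Emit:
jog_arm([
  [0.15,0.08,0,0],
  [0.35,0.17,0,0],
  [0.55,0.27,0,0],
  [0.75,0.37,0,0],
  [0.9,0.4,0,0],
])

```text
time_s: 14.2
position: [0.5584, -0.148, 0.2176]
tcp_rot: [0.706, 0.708, 0.0, -0.0]
contact_force: [-0.3, -1.1, -0.7]
grip_width: 0.0223
grip_force: 39.5
```

Emit:
jog_arm([
  [0.2,0.12,0,0],
  [0.4,0.25,0,0],
  [0.6,0.36,0,0],
  [0.655,0.385,0,0],
  [0.655,0.385,0,0],
  [0.655,0.385,0,0],
])

```text
time_s: 14.95
position: [0.6344, -0.0208, 0.2179]
tcp_rot: [0.708, 0.707, -0.0, 0.0]
contact_force: [-0.5, -0.5, -1.0]
grip_width: 0.0226
grip_force: 39.6
```

Run:
```python
from h import *
need(.636,-.022,.130); print(get_obs()["contact_force"])
```

```text
t 14.95 pos [ 0.6344 -0.0208  0.2179] yaw -0.1 need [-0.006  0.008  0.44 ] turn -0.0 q7 0.12
[-0.51076147 -0.49343665 -1.0409944 ]
```

Emit:
jog_arm([
  [0,0.01,0.1,0],
  [0,0.01,0.2,0],
  [0,0.01,0.28,0],
  [0,0.01,0.33,0],
  [0,0.01,0.36,0],
  [0,0.01,0.38,0],
  [0,0.01,0.395,0],
  [0,0.01,0.41,0],
  [0,0.01,0.425,0],
  [0,0.01,0.44,0],
  [0,0.01,0.44,0],
  [0,0.01,0.44,0],
])

```text
time_s: 16.45
position: [0.6369, -0.0191, 0.1297]
tcp_rot: [0.707, 0.707, -0.0, -0.0]
contact_force: [-0.4, -0.1, 0.2]
grip_width: 0.0225
grip_force: 39.6
```

Run:
```python
from h import *
need(.636,-.022,.130); print(get_obs()["contact_force"])
im=get_image("side"); cv2.imwrite("pics/s6.png",cv2.resize(im["pixels"][100:230,240:380],None,fx=5,fy=4.6))
```

```text
t 16.45 pos [ 0.6369 -0.0191  0.1297] yaw 0.0 need [-0.014 -0.004 -0.001] turn 0.0 q7 0.14
[-0.39586852 -0.07499738  0.24795598]
```

View pics/s6.png

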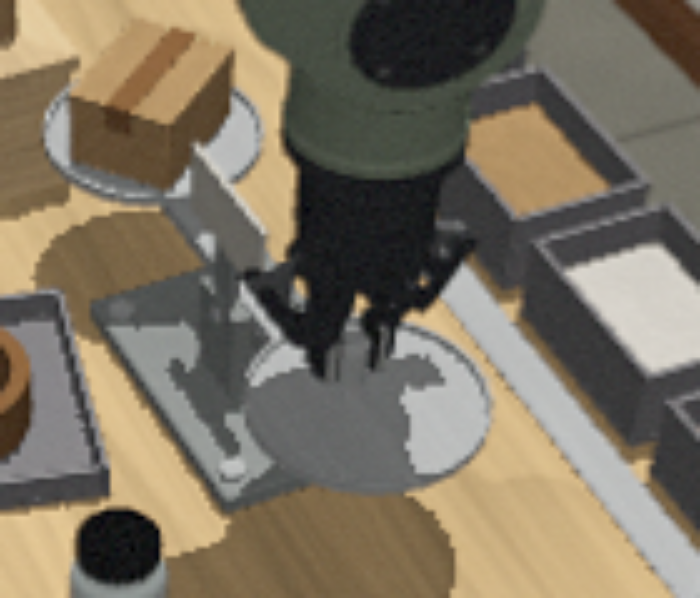

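The weight is held over the pan at (345,355). I'll read the pan height to confirm contact.

```bash
cat >> h.py <<'E'
def pan():
    for n in("top","side"):
        im=get_image(n);P,d,o=pts(im);Z=np.where(im["depth"]>0,P[...,2],-1);S=cv2.cvtColor(im["pixels"],cv2.COLOR_BGR2HSV)[...,1]
        r=np.hypot(P[...,0]-.636,P[...,1]+.045);q=P[(r<.06)&(P[...,1]<-.05)&(Z>.1)&(Z<.15)&(S<70)]
        g=P[(np.hypot(P[...,0]-.62,P[...,1]-.227)<.07)&(Z>.1)&(Z<.25)&(S>90)]
        print(n,"floor",np.median(q[:,2]).round(4),len(q),"carton top",np.percentile(g[:,2],70).round(4))
E
python3 -c "
from h import *
pan()"
```

```text
top floor nan 0 carton top 0.1764
side floor 0.1224 489 carton top 0.1753
  return _methods._mean(a, axis=axis, dtype=dtype,
  ret = ret.dtype.type(ret / rcount)
```

The pan has sunk 9 mm (8.4 expected for 100 g), so it carries the weight. Releasing and fetching the small one.

Emit:
jog_arm([
  [0,0,0,0],
  [0,0,0,0],
  [0,0,0,0],
  [0,0,-0.1,0],
  [0,0,-0.25,0],
  [0,0,-0.42,0],
  [0,0,-0.42,0],
], claw=42)

```text
time_s: 17.48
position: [0.6378, -0.0193, 0.2159]
tcp_rot: [0.707, 0.707, 0.001, 0.001]
contact_force: [-0.1, -0.4, -0.2]
grip_width: 0.0421
grip_force: 0.0
```

Emit:
jog_arm([
  [-0.3,-0.2,0,0],
  [-0.6,-0.4,0,0],
  [-0.8,-0.6,0,0],
  [-0.8,-0.76,0,0],
  [-0.8,-0.76,0,0],
])

```text
time_s: 18.1
position: [0.4827, -0.1804, 0.2137]
tcp_rot: [0.708, 0.706, -0.0, -0.0]
contact_force: [1.3, -0.1, -0.2]
grip_width: 0.042
grip_force: 0.0
```

Run:
```python
from h import *
pan()
need(.484,-.260,.017)
im=get_image("top"); cv2.imwrite("pics/t7.png",cv2.resize(im["pixels"][130:260,190:410],(770,455),interpolation=cv2.INTER_CUBIC))
```

```text
top floor 0.123 396 carton top 0.1756Traceback (most recent call last):
  File "<stdin>", line 2, in <module>
  File "h.py", line 25, in pan
    print(n,"floor",np.median(q[:,2]).round(4),len(q),"carton top",np.percentile(g[:,2],70).round(4))
                                                                   ~~~~~~~~~~~~~^^^^^^^^^^^
    return _quantile_unchecked(
        a, q, axis, out, overwrite_input, method, keepdims, weights)
    return _ureduce(a,
                    func=_quantile_ureduce_func,
    ...<5 lines>...
                    overwrite_input=overwrite_input,
                    method=method)
    r = func(a, **kwargs)
    result = _quantile(arr,
                       quantiles=q,
    ...<2 lines>...
                       out=out,
                       weights=wgt)
    slices_having_nans = np.isnan(arr[-1, ...])
                                  ~~~^^^^^^^^^
IndexError: index -1 is out of bounds for axis 0 with size 0
```

Emit:
jog_arm([
  [-0.2,0.007,0.1,0],
  [-0.398,0.007,0.3,0],
  [-0.398,0.007,0.5,0],
  [-0.398,0.007,0.6,0],
  [-0.398,0.007,0.6,0],
  [-0.398,0.007,0.6,0],
])

```text
time_s: 18.95
position: [0.4871, -0.2587, 0.0944]
tcp_rot: [0.707, 0.707, 0.0, 0.0]
contact_force: [0.4, -0.3, 0.2]
grip_width: 0.042
grip_force: 0.0
```

Run:
```python
from h import *
need(.484,-.260,.018)
```

```text
t 18.95 pos [ 0.4871 -0.2587  0.0944] yaw 0.1 need [-0.006 -0.016  0.382] turn 0.0 q7 0.59
```

Emit:
jog_arm([
  [-0.008,-0.015,0.1,0],
  [-0.008,-0.015,0.2,0],
  [-0.008,-0.015,0.3,0],
  [-0.008,-0.015,0.36,0],
  [-0.008,-0.015,0.377,0],
  [-0.008,-0.015,0.377,0],
])

```text
time_s: 19.7
position: [0.4837, -0.2605, 0.0188]
tcp_rot: [0.707, 0.707, 0.0, 0.0]
contact_force: [-0.2, 0.4, 0.4]
grip_width: 0.042
grip_force: 0.0
```

Run:
```python
from h import *
need(.484,-.260,.018)
im=get_image("side"); cv2.imwrite("pics/s8.png",cv2.resize(im["pixels"][235:345,240:370],None,fx=5,fy=5))
```

```text
t 19.7 pos [ 0.4837 -0.2605  0.0188] yaw 0.0 need [0.003 0.002 0.004] turn 0.0 q7 0.61
```

View pics/s8.png

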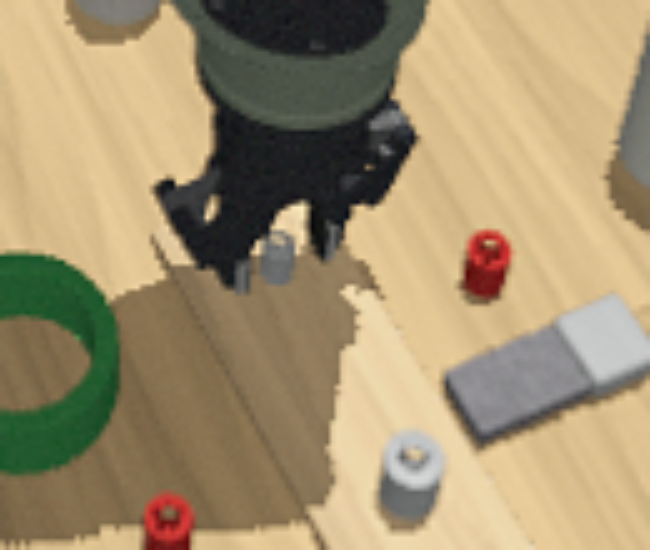

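The small weight is centred between the fingers at (278,258), and the large one still stands on the board at (410,475). Closing and lifting.

Emit:
jog_arm([
  [0,0,0,0],
  [0,0,0,0],
  [0,0,0,0],
  [0,0,0,0],
  [0,0,0,0],
], claw=0, force=40)

```text
time_s: 20.38
position: [0.4836, -0.2606, 0.0189]
tcp_rot: [0.707, 0.707, 0.0, 0.0]
contact_force: [-1.3, -0.0, 7.8]
grip_width: 0.0163
grip_force: 38.9
```

Emit:
jog_arm([
  [0,0,-0.1,0],
  [0,0,-0.25,0],
  [0,0,-0.5,0],
  [0,0,-0.75,0],
  [0,0,-1,0],
  [0,0,-1,0],
])

```text
time_s: 21.12
position: [0.4844, -0.261, 0.2217]
tcp_rot: [0.707, 0.707, 0.001, 0.003]
contact_force: [-0.9, 0.7, -2.4]
grip_width: 0.0163
grip_force: 39.3
```

Emit:
jog_arm([
  [0.2,0.15,0,0],
  [0.4,0.3,0,0],
  [0.6,0.45,0,0],
  [0.8,0.6,0,0],
  [0.95,0.76,0,0],
  [0.95,0.76,0,0],
  [0.95,0.76,0,0],
])

```text
time_s: 22.0
position: [0.6348, -0.071, 0.2177]
tcp_rot: [0.707, 0.707, -0.001, -0.0]
contact_force: [-0.0, -0.1, -0.4]
grip_width: 0.0165
grip_force: 39.3
```

Run:
```python
from h import *
need(.636,-.070,.126)
```

```text
t 22.0 pos [ 0.6348 -0.071   0.2177] yaw -0.0 need [0.005 0.007 0.458] turn -0.0 q7 0.2
```

Emit:
jog_arm([
  [0,0.007,0.1,0],
  [0,0.007,0.2,0],
  [0,0.007,0.3,0],
  [0,0.007,0.36,0],
  [0,0.007,0.39,0],
  [0,0.007,0.41,0],
  [0,0.007,0.425,0],
  [0,0.007,0.435,0],
  [0,0.007,0.445,0],
  [0,0.007,0.456,0],
  [0,0.007,0.456,0],
  [0,0.007,0.456,0],
])

```text
time_s: 23.5
position: [0.6368, -0.0703, 0.1272]
tcp_rot: [0.707, 0.707, -0.0, 0.0]
contact_force: [-0.7, -1.2, -0.2]
grip_width: 0.0163
grip_force: 39.4
```

```bash
sed -i 's/P\[\.\.\.,1\]<-\.05)/P[...,1]<.5)/; s/,"carton top".*$/)/' h.py
python3 - <<'E'
from h import *
need(.636,-.070,.1262); print(get_obs()["contact_force"]); pan()
E
```

```text
t 23.5 pos [ 0.6368 -0.0703  0.1272] yaw 0.0 need [ 0.002 -0.004  0.005] turn 0.0 q7 0.22
[-0.70946086 -1.20258346 -0.18889714]
top floor 0.1187 211
side floor 0.1194 699
```

Emit:
jog_arm([
  [0,0,0.005,0],
  [0,0,0.005,0],
  [0,0,0.005,0],
  [0,0,0.005,0],
])

```text
time_s: 24.1
position: [0.6368, -0.0704, 0.1261]
tcp_rot: [0.707, 0.707, -0.0, 0.0]
contact_force: [0.8, 1.1, 0.9]
grip_width: 0.0161
grip_force: 39.4
```

Emit:
jog_arm([
  [0,0,0,0],
  [0,0,0,0],
  [0,0,0,0],
  [0,0,-0.1,0],
  [0,0,-0.25,0],
  [0,0,-0.45,0],
  [0,0,-0.45,0],
], claw=36)

```text
time_s: 24.98
position: [0.6377, -0.0706, 0.2188]
tcp_rot: [0.707, 0.707, 0.001, 0.002]
contact_force: [-0.6, 0.4, -0.4]
grip_width: 0.0359
grip_force: 0.0
```

Emit:
jog_arm([
  [-0.2,-0.2,0,0],
  [-0.4,-0.4,0,0],
  [-0.6,-0.6,0,0],
  [-0.6,-0.8,0,0],
  [-0.6,-0.8,0,0],
  [-0.6,-0.8,0,0],
  [-0.6,-0.8,0,0],
  [-0.6,-0.8,0,0],
])

```text
time_s: 25.98
position: [0.4772, -0.1902, 0.2158]
tcp_rot: [0.707, 0.707, -0.0, -0.0]
contact_force: [-0.6, 0.2, -0.1]
grip_width: 0.0357
grip_force: 0.0
```

Run:
```python
from h import *
pan(); print(get_obs()["time_s"])
a=get_image("side")["pixels"];b=get_image("top")["pixels"]
x=cv2.resize(a[110:370,190:390],(560,600)[::1]) if 0 else cv2.resize(a[95:215,240:350],(460,500),interpolation=cv2.INTER_CUBIC)
y=cv2.resize(b[130:260,190:410],(340,200),interpolation=cv2.INTER_CUBIC);z=cv2.resize(a[240:360,240:380],(340,300))
cv2.imwrite("pics/f9.png",np.hstack([x,np.vstack([y,z])]))
```

```text
top floor 0.1185 863
side floor 0.1193 651
26.075
```

View pics/f9.png

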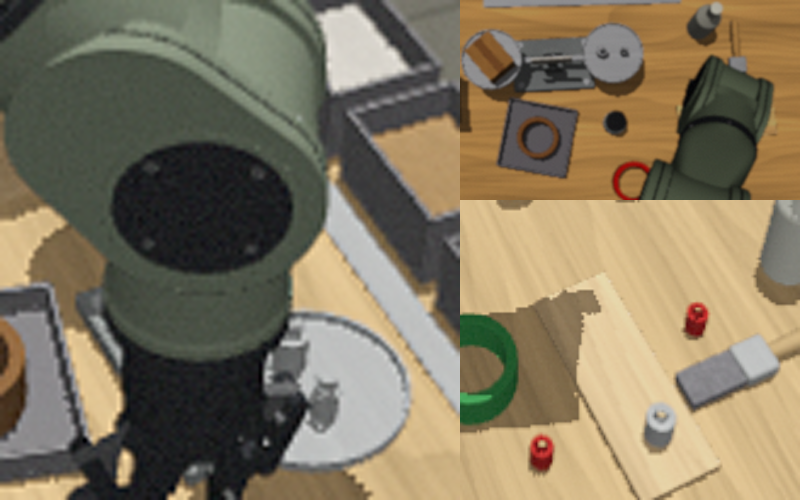

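The final view shows both weights upright on the pan, the ring flat in the tray, and the large weight still on its board. The pan floor reads about 119 mm, which is level within the camera's 1 mm bias.

```bash
python3 -c "
from h import *
print(manip.close_job())"
```

```text
the job is handed in; nothing more can be done
None
```

The job is handed in after about 26 s: the tape roll lies flat in the grey tray, the 50 g and 100 g weights stand on the pan, the 200 g weight is still on its board, and the beam measures level to about 1 mm, so the carton weighs about 150 g.

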